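# Close a plaster mould in a ratchet clamp

### The job

The mould clamp's ratchet is set to loosen: flip its direction lever to the tightening side, then check by feel, swinging the handle all the way back (anticlockwise from above) to its stop, that it free-wheels while the jaw stays put. Wind the jaw shut with clockwise strokes until both mould halves are pressed firmly together against the stop and the handle turns stiff, but no harder, for the plaster cracks; then let go without swinging the handle back. Never wind the jaw open, keep off the jaw and the mould themselves, and leave the crockery, brush and jar alone.

Things in the scene. Friction and masses are not known exactly. Their poses are not given: they have to be found in the camera images.
- clamp: Green bench clamp fixed to the bench: bed 160 (x) x 320 (y) x 12 mm high, with a 84 mm square gearbox, 46 mm high, near its -y end. Origin on the bench, mid width, 10 mm towards +y from the bed's middle. y runs along the bed from gearbox to stop; the handle points to its -x side, at the robot. Up to 0.33 rad of each stroke is lost before the ratchet (20 notches a turn) bites.
- pivot (a point): Upright axis of the handle, on top of the round 80 mm head, 66 mm above the bench; in the clamp's frame at x 0, y -110 mm. Fixed. A brake in the gearbox holds the jaw when the handle is let go or free-wheels back, but swinging back after the final tightening can relieve the grip on the mould.
- handle (a joint): Handle angle (rad): 0 = along the clamp's -x, positive = clockwise from above (knob towards the clamp's +y), the tightening way. Hard stops at -0.65 and 0.65; starts at -0.15 to 0.35. Resistance near 0.65 is the end of the stroke, not tightness. Steel arm 18 mm wide, its top 68 mm above the bench; the knob is 125 mm from the pivot.
- knob_mid (a point): Middle of the upright round wooden knob on the handle's end: 22 mm diameter, from 68 to 115 mm above the bench, point at 93 mm; it spins on its pin. Felt at the knob: free-wheel about 1 N with clicks; winding 3 to 5 N; when the mould is closed it climbs steeply, within 1 to 3 mm. A push of 7 to 9 N is a good tightness (it eases to about 5 N on stopping); above 12 N the plaster may crack.
- lever (a joint): Direction lever's angle on the handle (rad), clockwise from above positive: about -0.30 = loosen (at the start), +0.30 = tighten. An over-centre spring snaps it past 0; it takes 1 to 2 N at the paddle. It flutters by up to 0.15 rad in free-wheel. It turns on a pin on the arm, 51 mm from the pivot towards the knob, and reaches back over the pivot.
- lever_tip (a point): Top middle of the lever's upright dark steel paddle: 12 mm along the lever, 8 mm across, top 102 mm above the bench, on a 9 mm wide strip whose top is 74 mm up. 63 mm from the lever's pin, 12 mm beyond the pivot when centred. At loosen it lies 18 mm to the clamp's +y side (robot's left) of the handle's line, at tighten as far to -y (right). Pushing it hardly swings the handle.
- jaw: Moving steel jaw: plate 100 (x) x 20 (y) x 70 mm, from 13 to 83 mm above the bench. Origin: on top of the bed, mid plate. Slides along the clamp's +y to close, 20 mm for each radian that the ratchet drives.
- jaw_face (a point): Top middle of the jaw's pressing face, 83 mm above the bench; in the clamp's frame at y -25 mm at the start, more as it closes.
- stop: Fixed steel end stop, bolted to the bed at an adjustable place: plate 100 (x) x 22 (y) x 70 mm. Origin: centre of its underside, on top of the bed.
- half_a: Half of the white plaster mould next to the stop: loose block 90 (x) x 45 (y) x 80 mm, about 0.4 kg, standing on the bed. Origin: centre of its underside. Up to a few mm from the stop.
- half_b: The other half, next to the jaw, the same size; a gap of a few mm separates it from half_a. Origin: centre of its underside.
- mug: White mug, 76 mm across, 80 mm tall, a bystander.
- saucer: Blue saucer, 140 mm across, 22 mm high, a bystander.
- brush: Wooden brush, 200 mm long, lying, a bystander.
- jar: Amber jar with a white cap, 64 mm across, 75 mm tall, a bystander.
Things that resemble listed ones, but are neither listed nor needed, are in the scene too. What is shaped like the half_a but blue or pink is not meant.

How it is judged (in metres and radians):
On the way, in this order (a step that is already met when the one before it is completed fails the run):
1. the direction lever has been flipped to the tightening side (value of joint lever above 0.12 rad), for 0.1 s.
2. the handle has been swung back nearly to its anticlockwise stop, free-wheeling: the jaw stayed where it was (value of joint handle below -0.5 rad and value of joint lever above 0.08 rad and y of jaw_face in the frame of clamp between -0.029 and -0.021 m), for 0.1 s.
3. the jaw has been wound up against the mould (contact force between jaw and half_b above 5 N), for 0.1 s.
At the end, for the whole second after the job is handed in: The lever is on the tightening side; the jaw presses half_b, half_b presses half_a and half_a presses the stop with more than 5 N each; the halves stand upright (within 0.06 rad) and at rest on the bed (value of joint lever above 0.08 rad and contact force between jaw and half_b above 5 N and contact force between half_b and half_a above 5 N and contact force between half_a and stop above 5 N and linear speed of half_b below 0.01 m/s and angle between each of half_a, half_b's own z axis and vertical below 0.06 rad); the robot touches nothing.
It fails at once if the mould is over-tightened: the jaw presses it with more than 90 N (contact force between jaw and half_b above 90 N).
It fails at once if the jaw is wound open by more than 4 mm (y of jaw_face in the frame of clamp below -0.029 m).
It fails at once if the robot pushes the jaw or the mould itself (more than 2 N) (contact force between any of the fingers, the arm and jaw above 2 N or contact force between any of the fingers, the arm and half_a above 2 N or contact force between any of the fingers, the arm and half_b above 2 N).
It fails at once if a bystander is moved by more than 15 mm (distance of any of mug, saucer, brush, jar from where it was at the start of the episode above 0.015 m).
It also fails if it takes over 61 s, if anything falls off the work surface, if the arm or the gripper's body presses on something with over 40 N, if the wrist force passes 120 N, or if a joint passes its speed limit or range.

### The arm

A 6-joint arm with a two-finger parallel gripper is mounted at the origin on the work surface. World frame = base frame: x ahead of the robot, y to its left, z up, the work surface at z = 0. Lengths are in mm, angles in rad, forces in N, time in s.
With the tool pointing down it reaches from about 250 to 725 mm from the base axis. Payload 9.7 kg.
Tool frame: the origin (TCP) lies midway between the tips of the shut fingers; the grasp point (between the pads) lies 19 mm behind it (arm.pinch_z is the distance from the TCP to the grasp point, in mm); x points along the fingers, z is the direction in which the jaws open and shut, and the axes are right-handed (so a half turn about x gives the same grasp; the last joint's range is limited). The gripper opens to 85 mm and grips with 20 to 120 N. Pads are 22 mm wide; open, the fingers measure 114 mm over their backs; the gripper's body (76 mm by 85 mm) begins 54 mm behind the grasp point. The pads swing forward as they close: fully open they stand 13 mm farther back than shut.
Start: joints at [1.182, 0.087, 0.176, 1.66, 0, 1.571], TCP at [208.49, 508.949, 231.284] pointing down, gripper open.
Joint ranges: [-3.13, 3.13], [-0.85, 1.81], [-1.15, 1.24], [-2.2, 2.28], [-1.44, 1.52], [-3.14, 3.14]. Speed limits (rad/s): [2.22, 2.22, 2.57, 3.14, 3.14, 3.14].

### API

Orientations are given as a unit quaternion [x, y, z, w].
In Python, from rig import state, imaging, order, arm gives the robot as it stands.
- The arm moves only by the tool play_rows, never from a script. Its argument "deltas" is a list of rows, each a list of 3 entries, a list of its own where there are three numbers: the opening, from 0 (shut) to 1 (fully open), then the shift along the world's x, y, z in cm, then the turn, a rotation vector about the world's x, y, z in degrees. A call has 1 to 5 rows; each row is the pose to reach, as a shift and turn from the pose measured when the call began; what a row does not reach only later rows make up. A row lasts 1/10 s, in which the tool goes at most 50 mm and 8.59 degrees, less where a joint would pass 70% of its speed; a pose out of reach is approached as far as the arm can. A call with a gripper value outside its range is refused whole. The fingers move at their own pace and stop on an object; "squeeze" is the grip in N (left out, the last holds). Time passes only in rows, so rows that repeat a pose let the fingers close. It gives the time, the measured TCP pose, the force and the opening at its end, in the units of the state.
- state(): the state, without advancing time (a new reading comes with each control period).
- imaging.read_camera(name): name is "scene" or "top"; returns a dict with "color" (420x560x3 uint8, blue, green, red), "intrinsics" (3x3 intrinsics, pixels), "dist_coeffs" ([k1, k2, p1, p2, k3] as OpenCV has them; the pictures are not rectified), "world_to_cam" (4x4, takes a point from world to camera coordinates). Camera axes: x right, y down, z forward; pixel columns grow to the right and rows downward; lengths in mm; the calibration is good to about 2 mm. A picture is of the moment at which its call begins. There is no depth.
- order.job_done(): hands the job in, once; it reports no verdict.
The state is a dict: "t": time; "qpos": joint angles; "qd": joint speeds; "joint_torque": joint torques, N m; "ee_pos": TCP position; "ee_rot": TCP orientation; "wrist_force": force on the tool from outside, world axes, zero at the start; "ft_torque": the same for the moment, N m; "opening": finger opening in mm.
Only numpy, scipy, OpenCV 4.12 (cv2) and the standard library are available. Lean on these libraries where they do the work, as an engineer would, in place of code of your own. Each camera call takes 0.05 s, during which the arm holds its last target. There are 200 camera calls.

## Working session

There is one attempt and no reset: what is moved stays moved. The work goes in short steps, Python scripts to look and compute and a tool call to move; the robot and the scene stay as the last step left them, time stands still between calls to the robot, and variables do not carry over. Pictures are saved under pics/ and viewed, about 8 in all and at most 12, crops included, and the job is handed in when it is done.

Besides the shell and the picture viewer there is one more tool, called after "Request:" as name([rows], argument=value, ...), one row to a line, values as JSON. play_rows: Moves the arm, as the interface text tells. Its arguments: {"type":"object","properties":{"deltas":{"type":"array","items":{"type":"array"}},"squeeze":{"type":"number"}},"required":["deltas"]}

```bash
ls; mkdir -p pics; cat > h.py <<'E'
import numpy as np, cv2
from rig import state, imaging, order, arm
def cam(n):
    return imaging.read_camera(n)
def pix2world(c,uv,z):
    K=np.array(c["intrinsics"],float);D=np.array(c["dist_coeffs"],float);T=np.array(c["world_to_cam"],float)
    p=cv2.undistortPoints(np.array(uv,float).reshape(-1,1,2),K,D).reshape(-1,2)
    o=-T[:3,:3].T@T[:3,3]; out=[]
    z=np.broadcast_to(z,len(p))
    for (x,y),zz in zip(p,z):
        d=T[:3,:3].T@np.array([x,y,1]); out.append(o+d*(zz-o[2])/d[2])
    return np.array(out)
def w2pix(c,P):
    T=np.array(c["world_to_cam"],float)
    r,_=cv2.Rodrigues(T[:3,:3])
    return cv2.projectPoints(np.array(P,float).reshape(-1,3),r,T[:3,3],np.array(c["intrinsics"],float),np.array(c["dist_coeffs"],float))[0].reshape(-1,2)
E
python3 - <<'E'
from h import *
import pickle
print(state())
for n in("scene","top"):
    c=cam(n); pickle.dump(c,open(n+".pkl","wb")); cv2.imwrite(f"pics/{n}0.png",cv2.resize(c["color"],(800,600)))
    T=c["world_to_cam"]; print(n,(-T[:3,:3].T@T[:3,3]).round(), T[:3,:3].round(2).tolist())
E
```

```text
pics
{'t': 0.0, 'qpos': array([ 1.18201627e+00,  8.74494365e-02,  1.75128283e-01,  1.65982065e+00,
       -5.79567978e-06,  1.57083444e+00]), 'qd': array([-0.00023634, -0.00115221, -0.00040499, -0.00200534, -0.00128372,
        0.00049145]), 'joint_torque': array([ 5.52146521e-04, -5.20388067e+01,  4.64802110e+01,  1.63085887e-02,
        1.81069081e-04, -2.50092619e-06]), 'ee_pos': array([208.39308127, 508.73110847, 230.58592891]), 'ee_rot': array([-0.39425429,  0.58756812,  0.39372075,  0.58678039]), 'wrist_force': array([ 0.09943074,  0.31271152, -0.26373858]), 'ft_torque': array([ 0.01882167, -0.05049601, -0.0212706 ]), 'opening': 85.47412627278653}
scene [969. 438. 926.] [[-0.71, 0.71, -0.01], [0.57, 0.56, -0.6], [-0.42, -0.43, -0.8]]
top [ 445.  -10. 1073.] [[0.02, -1.0, 0.0], [-1.0, -0.02, -0.07], [0.07, -0.0, -1.0]]
```

View pics/top0.png

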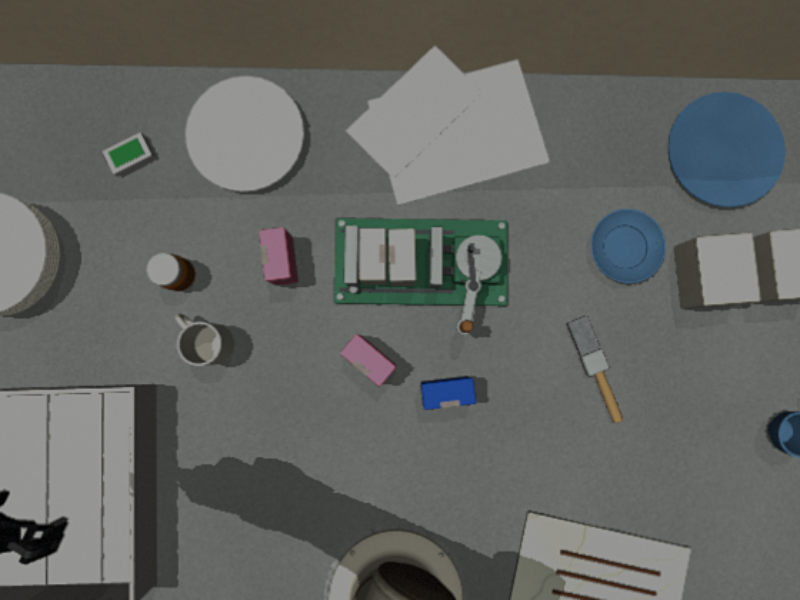

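View pics/scene0.png

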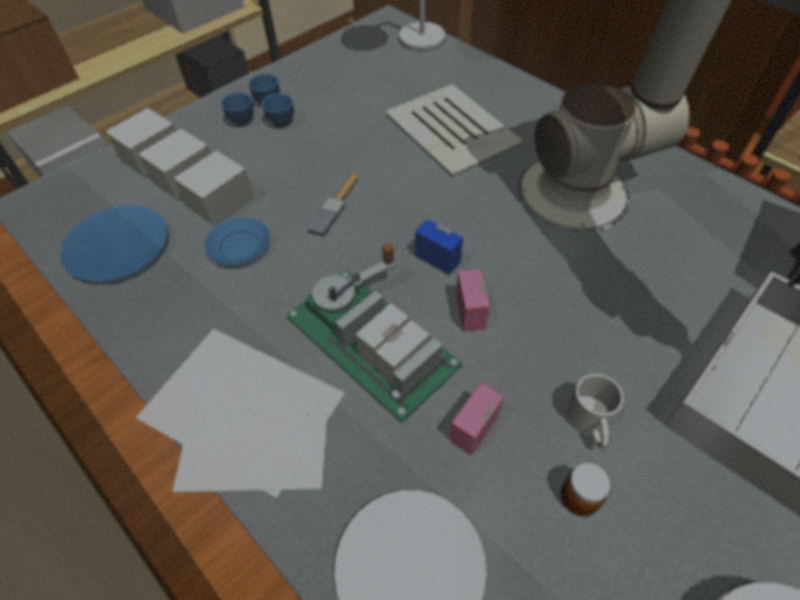

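The top view shows one green clamp with corners at about (336,219), (508,221), (508,305) and (335,304). The head is at (478,258) and the knob at (466,326). Possible mix-ups: only one clamp is visible. The pink and blue blocks at (277,255), (368,360) and (448,393), and the plaster blocks at far right, are decoys. The white pair at (387,255) is the mould. I'll check this in a close crop.

```bash
python3 - <<'E'
from h import *
import pickle
c=pickle.load(open("top.pkl","rb")); s=pickle.load(open("scene.pkl","rb"))
a=c["color"][145:240,225:365]; b=s["color"][155:300,190:335]
a=cv2.resize(a,(800,543),interpolation=cv2.INTER_CUBIC); 
cv2.imwrite("pics/c1.png",cv2.convertScaleAbs(a,alpha=1.5))
k=1/1.42857
px=np.array([[336,219],[508,221],[508,305],[335,304]])*k
q=pix2world(c,px,12);print(q.round(1))
m=q.mean(0); yd=((q[0]-q[1])+(q[3]-q[2]));print(m,np.degrees(np.arctan2(-yd[0],yd[1])), np.linalg.norm(q[0]-q[1]),np.linalg.norm(q[1]-q[2]))
print("pivot",pix2world(c,np.array([[478,258]])*k,66),"knob",pix2world(c,np.array([[466,326]])*k,115))
E
```

```text
[[ 681.6  125.4   12. ]
 [ 684.3 -194.1   12. ]
 [ 527.8 -195.3   12. ]
 [ 523.3  122.8   12. ]]
[604.23293365 -35.28639176  12.        ] 0.6537088886183834 319.55121621363355 156.54765618549413
pivot [[ 605.22802378 -132.53539019   66.        ]] knob [[ 483.46197158 -108.00117693  115.        ]]
```

View pics/c1.png

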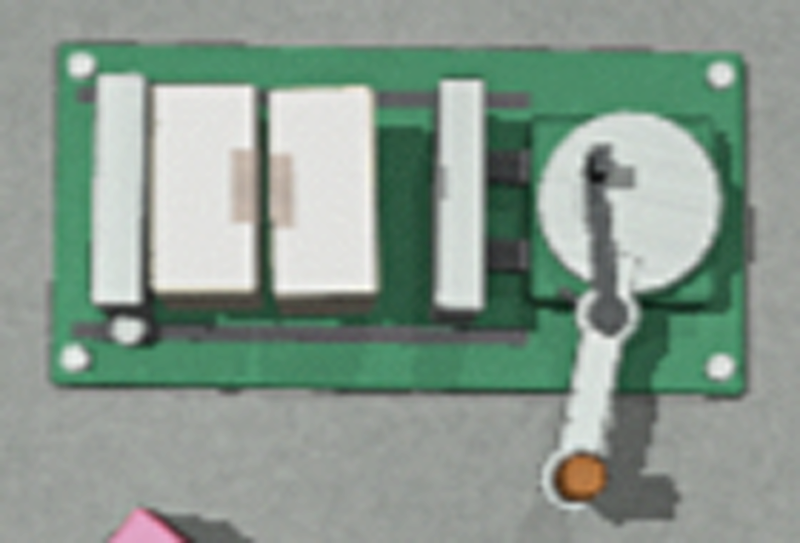

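The crop confirms the choice: green clamp, head centre at about (630,200), knob at (582,477), and the dark lever paddle at (597,165), on the loosen side. Both halves are white, with the jaw clear of half_b.

```bash
python3 - <<'E'
from h import *
import pickle
from scipy.spatial.transform import Rotation as R
c=pickle.load(open("top.pkl","rb"))
f=lambda u,v:(225+u*.175-.4,145+v*.17495-.4)
for n,u,v,z in[("head",630,202,66),("knob",582,477,115),("paddle",597,165,102),("pin",606,314,74),("jawface",438,190,83),("halfb R",375,190,80),("hb L",270,190,80),("ha R",257,190,80),("ha L",151,190,80),("stop",144,190,82),("c",60,45,12),("c",745,56,12),("c",745,395,12),("c",54,384,12)]:
    print(n,pix2world(c,[f(u,v)],z)[0].round(1))
r=R.from_quat(state()["ee_rot"]); print(r.as_matrix().round(3))
E
```

```text
head [ 606.9 -133.1   66. ]
knob [ 483.8 -108.6  115. ]
paddle [ 616.6 -114.6  102. ]
pin [ 556.4 -122.3   74. ]
jawface [607.7 -48.2  83. ]
halfb R [607.7 -21.   80. ]
hb L [606.7  24.4  80. ]
ha R [606.6  30.   80. ]
ha L [605.7  75.9  80. ]
stop [605.3  78.7  82. ]
c [683.8 125.8  12. ]
c [ 685.1 -192.4   12. ]
c [ 527.2 -193.6   12. ]
c [525.9 124.   12. ]
[[-0.    -0.925  0.379]
 [-0.001  0.379  0.925]
 [-1.    -0.    -0.001]]
```

Request:
play_rows([
  [0,[2.7,-4,0],[0,0,3]],
  [0,[5.4,-8,0],[0,0,6]],
  [0,[8.1,-12,0],[0,0,9]],
  [0,[10.8,-16,0],[0,0,11]],
  [0,[13.5,-20,0],[0,0,11]],
])

```text
t: 0.6
ee_pos: [343.9, 307.0, 230.4]
ee_rot: [-0.449, 0.547, 0.449, 0.546]
wrist_force: [0.9, 1.0, 0.2]
opening: 12.2
```

Request:
play_rows([
  [0,[2.7,-4,0],[0,0,0]],
  [0,[5.4,-8,0],[0,0,0]],
  [0,[8.1,-12,0],[0,0,0]],
  [0,[10.8,-16,0],[0,0,0]],
  [0,[13.5,-20,0],[0,0,0]],
])

```text
t: 1.1
ee_pos: [479.6, 105.1, 230.3]
ee_rot: [-0.449, 0.547, 0.449, 0.546]
wrist_force: [1.5, 0.4, -0.0]
opening: 0.4
```

Request:
play_rows([
  [0,[2.7,-3.9,0],[0,0,0]],
  [0,[5.4,-7.8,-2],[0,0,0]],
  [0,[8.1,-11.7,-4.5],[0,0,0]],
  [0,[10.8,-15.6,-7],[0,0,0]],
  [0,[13.5,-19.5,-9],[0,0,0]],
])

```text
t: 1.6
ee_pos: [609.7, -84.0, 142.7]
ee_rot: [-0.449, 0.547, 0.449, 0.546]
wrist_force: [0.3, 0.6, 0.3]
opening: -0.2
```

```bash
python3 - <<'E'
from h import *
s=cam("scene"); print(state()["ee_pos"], state()["wrist_force"])
p=w2pix(s,[[615,-90,140],[615,-90,90],[617,-115,102]]); print(p)
u,v=p[1].astype(int); u0,v0=u-70,v-60
cv2.imwrite("pics/s2.png",cv2.convertScaleAbs(cv2.resize(s["color"][v0:v0+105,u0:u0+140],(800,600),interpolation=cv2.INTER_CUBIC),alpha=1.4)); print(u0,v0)
E
```

```text
[611.23163656 -88.69351994 137.54626825] [-5.21912809 -3.35964842 -5.29442821]
[[238.65733875 197.22958265]
 [240.62755939 209.18473788]
 [233.24345954 201.46626828]]
170 149
```

View pics/s2.png

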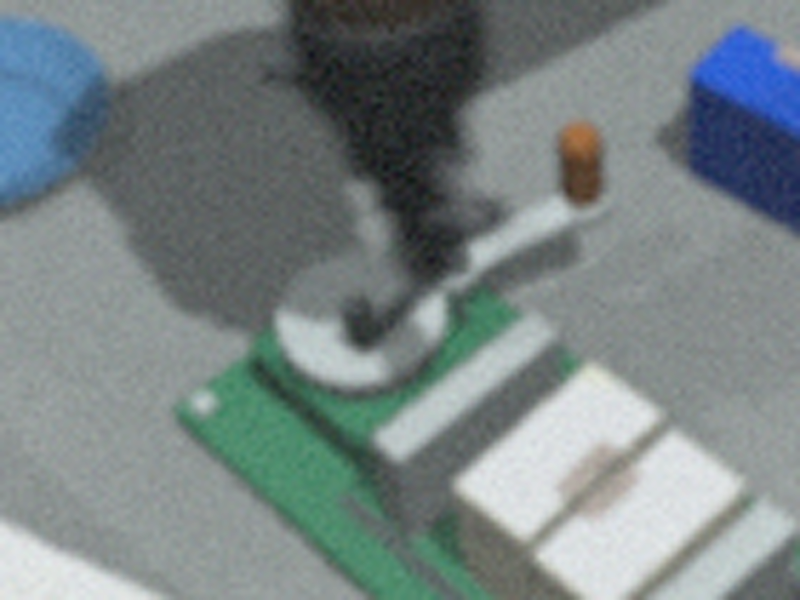

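The paddle shows at (357,303) in the crop, matching my estimate of (617,-115). The fingers hang to its left, clear of the jaw, so I'll descend.

Request:
play_rows([
  [0,[0.2,-0.1,-2],[0,0,0]],
  [0,[0.4,-0.2,-4],[0,0,0]],
  [0,[0.4,-0.2,-5],[0,0,0]],
  [0,[0.4,-0.2,-5.2],[0,0,0]],
])

```text
t: 2.05
ee_pos: [614.4, -90.4, 84.0]
ee_rot: [-0.447, 0.55, 0.449, 0.544]
wrist_force: [0.6, 0.8, 0.8]
opening: -0.2
```

Request:
play_rows([
  [0,[0,-1,0],[0,0,0]],
  [0,[0,-1.8,0],[0,0,0]],
  [0,[0,-2.6,0],[0,0,0]],
  [0,[0,-3.4,0],[0,0,0]],
  [0,[0,-4.2,0],[0,0,0]],
])

```text
t: 2.55
ee_pos: [614.1, -132.7, 84.4]
ee_rot: [-0.446, 0.549, 0.45, 0.545]
wrist_force: [-0.1, 0.3, -0.3]
opening: 0.3
```

Request:
play_rows([
  [0,[0,2,1.5],[0,0,0]],
  [0,[-1,2.5,5],[0,0,0]],
  [0,[-3,2.5,8],[0,0,0]],
  [0,[-7,2.5,8],[0,0,0]],
  [0,[-7,2.5,8],[0,0,0]],
])

```text
t: 3.05
ee_pos: [541.0, -108.1, 165.7]
ee_rot: [-0.446, 0.55, 0.449, 0.545]
wrist_force: [1.2, -0.5, -0.3]
opening: 0.1
```

```bash
python3 - <<'E'
from h import *
s=cam("scene"); c=cam("top"); print(state()["t"],state()["ee_pos"], state()["wrist_force"])
u0,v0=170,149
a=cv2.resize(s["color"][v0:v0+105,u0:u0+140],(800,600),interpolation=cv2.INTER_CUBIC)[:,:450]
b=cv2.resize(c["color"][145:240,295:350],(347,600),interpolation=cv2.INTER_CUBIC)
cv2.imwrite("pics/s3.png",cv2.convertScaleAbs(np.hstack([a,b]),alpha=1.4))
E
```

```text
3.15 [ 543.95481446 -108.17881022  165.06934987] [0.30432175 0.13046234 1.00090382]
```

View pics/s3.png

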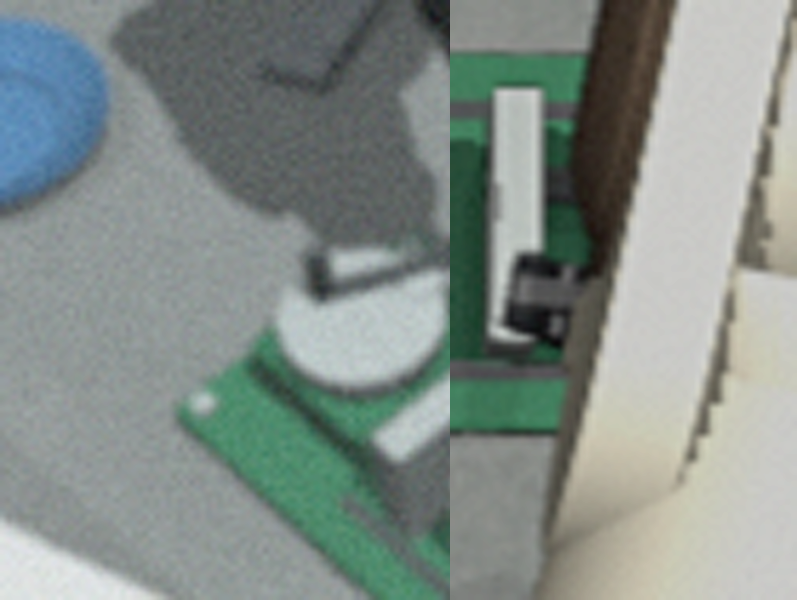

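Request:
play_rows([
  [0.5,[-3,0,0],[0,0,0]],
  [0.5,[-6,0,0],[0,0,0]],
  [0.5,[-6,0,0],[0,0,0]],
  [0.5,[-6,0,0],[0,0,0]],
])

```text
t: 3.55
ee_pos: [484.7, -108.5, 165.3]
ee_rot: [-0.447, 0.549, 0.449, 0.545]
wrist_force: [0.1, -0.7, 0.5]
opening: 42.7
```

```bash
python3 - <<'E'
from h import *
s=cam("scene"); st=state(); print(st["t"],st["ee_pos"], st["wrist_force"],st["opening"])
f=lambda u,v:(170+u*.175-.4,149+v*.175-.4)
print("paddle",pix2world(s,[f(316,258)],100)); print("knob before",pix2world(s,[f(580,132)],115), "paddle before",pix2world(s,[f(357,303)],102))
cv2.imwrite("pics/s4.png",cv2.convertScaleAbs(cv2.resize(s["color"][v0:v0+105,u0:u0+140] if 0 else s["color"][140:245,180:320],(800,600),interpolation=cv2.INTER_CUBIC),alpha=1.4))
E
```

```text
3.6 [ 484.96994747 -108.42946014  165.07208071] [0.51996015 0.1451773  0.24387435] 42.51170869795329
paddle [[ 614.74051963 -151.81282656  100.        ]]
knob before [[ 483.89869204 -110.65448899  115.        ]] paddle before [[ 619.47173142 -116.77437767  102.        ]]
```

View pics/s4.png

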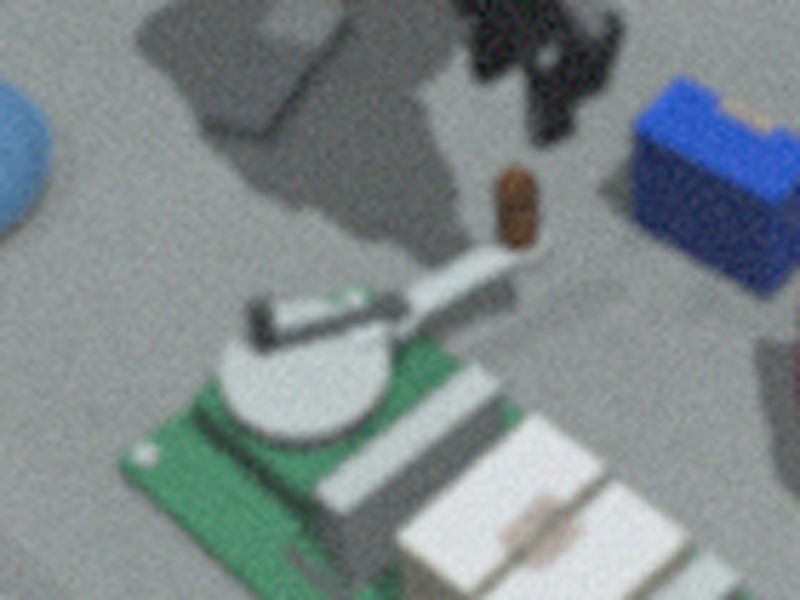

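The lever is flipped, with its paddle now at about (615,-152). The knob is unmoved at about (484,-110), and the open fingers are above it.

Request:
play_rows([
  [0.5,[-0.1,-0.1,-3],[0,0,0]],
  [0.5,[-0.1,-0.1,-5],[0,0,0]],
  [0.5,[-0.1,-0.1,-7],[0,0,0]],
  [0.5,[-0.1,-0.1,-8.2],[0,0,0]],
  [0.5,[-0.1,-0.1,-8.2],[0,0,0]],
])

```text
t: 4.1
ee_pos: [483.7, -109.3, 81.3]
ee_rot: [-0.446, 0.55, 0.45, 0.545]
wrist_force: [-0.2, -0.0, -0.0]
opening: 42.3
```

```bash
cat > plan.py <<'E'
import sys
from h import *
from scipy.spatial.transform import Rotation as R
P=np.array([606.5,-134.]);r=125.
def pose(th,off=0,rad=0):  # tool pos for handle angle
    h=np.array([-np.cos(th),np.sin(th)]);t=np.array([np.sin(th),np.cos(th)])
    return P+(r+rad)*h+off*t
st=state();e=st["ee_pos"];z=R.from_quat(st["ee_rot"]).as_matrix()[:,2]
yaw=np.degrees(np.arctan2(z[1],z[0])); 
d=e[:2]-P; th=np.arctan2(d[1],-d[0]); t=np.array([np.sin(th),np.cos(th)]);h=np.array([-np.cos(th),np.sin(th)])
f=st["wrist_force"]
print("t %.2f ang %.3f rad %.1f z %.1f yawth %.3f Ft %.2f Fr %.2f Fz %.2f op %.1f"%(st["t"],th,np.hypot(*d),e[2],np.radians(90-yaw),f[:2]@t,f[:2]@h,f[2],st["opening"]))
for a in sys.argv[1:]:
    a=float(a);q=(pose(a)-e[:2])/10; print(a,q.round(2),"turn",round(90-np.degrees(a)-yaw,1))
E
python3 plan.py 0.1 0 -0.1 -0.2 -0.3 -0.4 -.5 -.6 -.65 -.7
```

```text
t 4.10 ang 0.199 rad 125.2 z 81.3 yawth 0.199 Ft -0.05 Fr 0.18 Fz -0.00 op 42.3
0.1 [-0.16 -1.23] turn 5.7
0.0 [-0.22 -2.47] turn 11.4
-0.1 [-0.16 -3.72] turn 17.1
-0.2 [ 0.03 -4.96] turn 22.8
-0.3 [ 0.34 -6.17] turn 28.6
-0.4 [ 0.77 -7.34] turn 34.3
-0.5 [ 1.31 -8.47] turn 40.0
-0.6 [ 1.96 -9.53] turn 45.8
-0.65 [  2.33 -10.04] turn 48.6
-0.7 [  2.72 -10.53] turn 51.5
```

Request:
play_rows([
  [0.33,[0,0,0],[0,0,0]],
  [0.33,[0,0,0],[0,0,0]],
  [0.33,[-0.16,-1.23,0],[0,0,5.7]],
  [0.33,[-0.22,-2.47,0],[0,0,11.4]],
  [0.33,[-0.16,-3.72,0],[0,0,17.1]],
])

```text
t: 4.6
ee_pos: [482.6, -146.7, 82.3]
ee_rot: [-0.524, 0.476, 0.526, 0.471]
wrist_force: [0.6, 1.4, -0.6]
opening: 28.3
```

```bash
python3 plan.py -.2 -0.3 -0.4 -.5 -.6 -.65
```

```text
t 4.60 ang -0.102 rad 124.5 z 82.3 yawth -0.104 Ft 1.34 Fr -0.77 Fz -0.55 op 28.3
-0.2 [ 0.14 -1.22] turn 5.5
-0.3 [ 0.45 -2.43] turn 11.2
-0.4 [ 0.88 -3.6 ] turn 16.9
-0.5 [ 1.42 -4.73] turn 22.7
-0.6 [ 2.07 -5.79] turn 28.4
-0.65 [ 2.44 -6.3 ] turn 31.3
```

Free-wheel force is about 1.3 N, as expected.

Request:
play_rows([
  [0.33,[0.14,-1.22,0],[0,0,5.5]],
  [0.33,[0.45,-2.43,0],[0,0,11.2]],
  [0.33,[0.88,-3.6,0],[0,0,16.9]],
  [0.33,[1.42,-4.73,0],[0,0,22.7]],
  [0.33,[1.8,-5.3,0],[0,0,25.5]],
])

```text
t: 5.1
ee_pos: [501.4, -200.5, 83.3]
ee_rot: [-0.617, 0.347, 0.617, 0.342]
wrist_force: [0.7, 0.4, -0.1]
opening: 28.1
```

```bash
python3 plan.py -.6 -0.62 -.64 -.66 -.68
```

```text
t 5.10 ang -0.564 rad 124.4 z 83.3 yawth -0.553 Ft -0.08 Fr -0.83 Fz -0.07 op 28.1
-0.6 [ 0.19 -0.4 ] turn 2.7
-0.62 [ 0.34 -0.61] turn 3.9
-0.64 [ 0.49 -0.81] turn 5.0
-0.66 [ 0.64 -1.01] turn 6.1
-0.68 [ 0.79 -1.21] turn 7.3
```

Request:
play_rows([
  [0.33,[0.19,-0.4,0],[0,0,2.7]],
  [0.33,[0.34,-0.61,0],[0,0,3.9]],
  [0.33,[0.49,-0.81,0],[0,0,5.0]],
  [0.33,[0.49,-0.81,0],[0,0,5.0]],
])

```text
t: 5.5
ee_pos: [506.6, -208.8, 83.7]
ee_rot: [0.632, -0.32, -0.632, -0.315]
wrist_force: [0.8, 0.1, 0.2]
opening: 28.1
```

```bash
python3 plan.py -.66 -.68
```

```text
t 5.50 ang -0.643 rad 124.8 z 83.7 yawth -0.640 Ft -0.39 Fr -0.72 Fz 0.21 op 28.1
-0.66 [ 0.11 -0.19] turn 1.1
-0.68 [ 0.27 -0.38] turn 2.3
```

Request:
play_rows([
  [0.33,[0.11,-0.19,0],[0,0,1]],
  [0.33,[0.27,-0.38,0],[0,0,2]],
  [0.33,[0.27,-0.38,0],[0,0,2]],
])

```text
t: 5.8
ee_pos: [509.5, -212.8, 83.8]
ee_rot: [0.638, -0.308, -0.637, -0.304]
wrist_force: [-0.1, 0.3, -0.4]
opening: 28.3
```

```bash
python3 plan.py -.6 -.5 -.4 -.3 -.2
python3 - <<'E'
from h import *
s=cam("scene");cv2.imwrite("pics/s5.png",cv2.convertScaleAbs(cv2.resize(s["color"][140:245,180:320],(800,600),interpolation=cv2.INTER_CUBIC),alpha=1.4))
E
```

```text
t 5.80 ang -0.682 rad 124.9 z 83.8 yawth -0.676 Ft 0.24 Fr -0.13 Fz -0.40 op 28.3
-0.6 [-0.62  0.82] turn -4.3
-0.5 [-1.27  1.88] turn -10.1
-0.4 [-1.82  3.01] turn -15.8
-0.3 [-2.25  4.18] turn -21.5
-0.2 [-2.55  5.39] turn -27.3
```

View pics/s5.png

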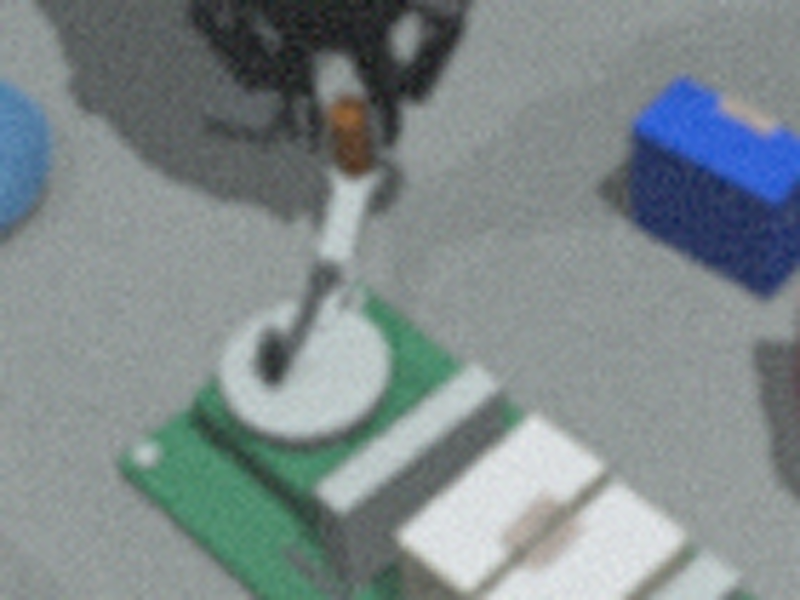

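The handle is at its back stop, with the knob at (350,140). The jaw is unmoved and the lever still on the tighten side. Starting the first winding stroke.

Request:
play_rows([
  [0.33,[-0.62,0.82,0],[0,0,-4.3]],
  [0.33,[-1.27,1.88,0],[0,0,-10.1]],
  [0.33,[-1.82,3.01,0],[0,0,-15.8]],
  [0.33,[-2.25,4.18,0],[0,0,-21.5]],
  [0.33,[-2.55,5.39,0],[0,0,-27.3]],
])

```text
t: 6.35
ee_pos: [484.0, -159.1, 83.8]
ee_rot: [0.546, -0.452, -0.545, -0.447]
wrist_force: [1.6, -3.5, -1.3]
opening: 28.2
```

```bash
python3 plan.py -.1 0 .1 .2 .3
```

```text
t 6.35 ang -0.202 rad 125.1 z 83.8 yawth -0.193 Ft -3.75 Fr -0.83 Fz -1.34 op 28.2
-0.1 [-0.19  1.26] turn -5.4
0.0 [-0.25  2.51] turn -11.1
0.1 [-0.19  3.76] turn -16.8
0.2 [0.   4.99] turn -22.5
0.3 [0.31 6.2 ] turn -28.3
```

Request:
play_rows([
  [0.33,[-0.19,1.26,0],[0,0,-5.4]],
  [0.33,[-0.25,2.51,0],[0,0,-11.1]],
  [0.33,[-0.19,3.76,0],[0,0,-16.8]],
  [0.33,[0,4.99,0],[0,0,-22.5]],
  [0.33,[0.31,6.2,0],[0,0,-28.3]],
])

```text
t: 6.85
ee_pos: [486.9, -97.3, 83.7]
ee_rot: [-0.418, 0.573, 0.418, 0.567]
wrist_force: [-1.0, -4.4, -1.1]
opening: 28.1
```

```bash
python3 plan.py .4 .5 .58 .62 .63
```

```text
t 6.85 ang 0.298 rad 125.1 z 83.7 yawth 0.306 Ft -4.51 Fr -0.29 Fz -1.13 op 28.1
0.4 [0.45 1.2 ] turn -5.4
0.5 [0.99 2.32] turn -11.1
0.58 [1.51 3.18] turn -15.7
0.62 [1.79 3.59] turn -18.0
0.63 [1.86 3.69] turn -18.6
```

Request:
play_rows([
  [0.33,[0.45,1.2,0],[0,0,-5.4]],
  [0.33,[0.99,2.32,0],[0,0,-11.1]],
  [0.33,[1.51,3.18,0],[0,0,-15.7]],
  [0.33,[1.79,3.59,0],[0,0,-18]],
  [0.33,[1.79,3.59,0],[0,0,-18]],
])

```text
t: 7.35
ee_pos: [504.8, -61.2, 83.7]
ee_rot: [-0.323, 0.632, 0.324, 0.625]
wrist_force: [-2.0, -2.0, 1.1]
opening: 28.5
```

```bash
python3 plan.py .5 .4 .3 .2 .1
python3 - <<'E'
from h import *
s=cam("scene");cv2.imwrite("pics/s6.png",cv2.convertScaleAbs(cv2.resize(s["color"][170:275,200:340],(800,600),interpolation=cv2.INTER_CUBIC),alpha=1.4))
E
```

```text
t 7.35 ang 0.621 rad 125.0 z 83.7 yawth 0.620 Ft -2.84 Fr 0.46 Fz 1.10 op 28.5
0.5 [-0.8  -1.28] turn 6.9
0.4 [-1.34 -2.41] turn 12.6
0.3 [-1.77 -3.58] turn 18.3
0.2 [-2.08 -4.79] turn 24.1
0.1 [-2.27 -6.03] turn 29.8
```

View pics/s6.png

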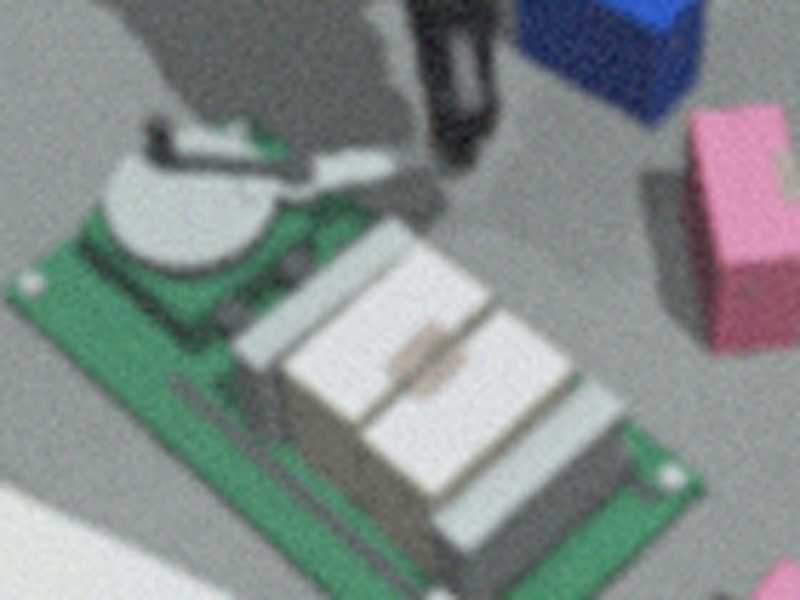

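```bash
python3 - <<'E'
from h import *
s=cam("scene")
f=lambda u,v:(200+u*.175-.4,170+v*.175-.4)
for n,u,v,z in[("jaw lo",266,370,83),("jaw hi",414,240,83),("hb lo",285,362,80),("hb hi",418,243,80),("hb L lo",358,424,80),("ha R lo",364,434,80),("hb L hi",490,300,80),("ha R hi",498,310,80),("haLlo",432,495,80),("haLhi",573,371,80),("stop lo",437,516,82),("stop hi",585,378,82)]:
    print(n,pix2world(s,[f(u,v)],z)[0].round(1))
E
```

```text
jaw lo [654.3 -25.4  83. ]
jaw hi [559.8 -30.   83. ]
hb lo [644.5 -24.2  80. ]
hb hi [558.2 -29.1  80. ]
hb L lo [643.8  22.1  80. ]
ha R lo [645.4  27.7  80. ]
hb L hi [557.6  16.8  80. ]
ha R hi [559.   23.2  80. ]
haLlo [645.9  70.1  80. ]
haLhi [559.   69.5  80. ]
stop lo [652.2  79.7  82. ]
stop hi [558.9  76.6  82. ]
```

Request:
play_rows([
  [0.33,[-0.8,-1.28,0],[0,0,6.9]],
  [0.33,[-1.34,-2.41,0],[0,0,12.6]],
  [0.33,[-1.77,-3.58,0],[0,0,18.3]],
  [0.33,[-2.08,-4.79,0],[0,0,24.1]],
  [0.33,[-2.27,-6.03,0],[0,0,29.8]],
])

```text
t: 7.95
ee_pos: [481.7, -122.2, 83.9]
ee_rot: [-0.477, 0.526, 0.476, 0.52]
wrist_force: [-0.4, 1.4, 0.5]
opening: 27.9
```

```bash
python3 plan.py 0 -.1 -.2 -.3 -.4 -.5 -.6 -.65
```

```text
t 7.95 ang 0.094 rad 125.3 z 83.9 yawth 0.093 Ft 1.31 Fr 0.57 Fz 0.51 op 27.9
0.0 [-0.02 -1.18] turn 5.3
-0.1 [ 0.04 -2.43] turn 11.1
-0.2 [ 0.23 -3.66] turn 16.8
-0.3 [ 0.54 -4.87] turn 22.5
-0.4 [ 0.96 -6.05] turn 28.3
-0.5 [ 1.51 -7.17] turn 34.0
-0.6 [ 2.16 -8.24] turn 39.7
-0.65 [ 2.53 -8.74] turn 42.6
```

Request:
play_rows([
  [0.33,[-0.02,-1.18,0],[0,0,5.3]],
  [0.33,[0.04,-2.43,0],[0,0,11.1]],
  [0.33,[0.23,-3.66,0],[0,0,16.8]],
  [0.33,[0.54,-4.87,0],[0,0,22.5]],
  [0.33,[0.96,-6.05,0],[0,0,28.3]],
])

```text
t: 8.45
ee_pos: [491.3, -183.3, 84.0]
ee_rot: [0.592, -0.391, -0.589, -0.387]
wrist_force: [-0.1, 0.2, -0.4]
opening: 28.3
```

```bash
python3 plan.py -.5 -.6 -.65 -.67
```

```text
t 8.45 ang -0.404 rad 125.3 z 84.0 yawth -0.406 Ft 0.26 Fr 0.04 Fz -0.43 op 28.3
-0.5 [ 0.55 -1.07] turn 5.4
-0.6 [ 1.21 -2.13] turn 11.1
-0.65 [ 1.57 -2.64] turn 14.0
-0.67 [ 1.72 -2.84] turn 15.1
```

Request:
play_rows([
  [0.33,[0.55,-1.07,0],[0,0,5.4]],
  [0.33,[1.21,-2.13,0],[0,0,11.1]],
  [0.33,[1.57,-2.64,0],[0,0,14]],
  [0.33,[1.72,-2.84,0],[0,0,15]],
  [0.33,[1.72,-2.84,0],[0,0,15]],
])

```text
t: 8.95
ee_pos: [508.5, -211.9, 84.0]
ee_rot: [0.638, -0.311, -0.635, -0.307]
wrist_force: [-0.1, 0.2, 0.1]
opening: 28.0
```

```bash
python3 plan.py -.6 -.5 -.4 -.3 -.2
```

```text
t 8.95 ang -0.671 rad 125.2 z 84.0 yawth -0.667 Ft 0.23 Fr -0.10 Fz 0.10 op 28.0
-0.6 [-0.51  0.73] turn -3.8
-0.5 [-1.17  1.8 ] turn -9.6
-0.4 [-1.71  2.92] turn -15.3
-0.3 [-2.14  4.1 ] turn -21.0
-0.2 [-2.45  5.31] turn -26.8
```

Request:
play_rows([
  [0.33,[-0.51,0.73,0],[0,0,-3.8]],
  [0.33,[-1.17,1.8,0],[0,0,-9.6]],
  [0.33,[-1.71,2.92,0],[0,0,-15.3]],
  [0.33,[-2.14,4.1,0],[0,0,-21]],
  [0.33,[-2.45,5.31,0],[0,0,-26.8]],
])

```text
t: 9.45
ee_pos: [483.8, -158.7, 84.2]
ee_rot: [0.548, -0.452, -0.544, -0.447]
wrist_force: [1.7, -4.4, -1.5]
opening: 28.3
```

```bash
python3 plan.py -.15 -.1 -.05 0 .05
python3 - <<'E'
from h import *
s=cam("scene");cv2.imwrite("pics/s7.png",cv2.convertScaleAbs(cv2.resize(s["color"][195:275,230:335],(800,610),interpolation=cv2.INTER_CUBIC)[:600],alpha=1.4))
E
```

```text
t 9.45 ang -0.199 rad 125.2 z 84.2 yawth -0.194 Ft -4.66 Fr -0.81 Fz -1.55 op 28.3
-0.15 [-0.09  0.6 ] turn -2.5
-0.1 [-0.16  1.22] turn -5.4
-0.05 [-0.21  1.85] turn -8.2
0.0 [-0.23  2.47] turn -11.1
0.05 [-0.21  3.1 ] turn -14.0
```

View pics/s7.png

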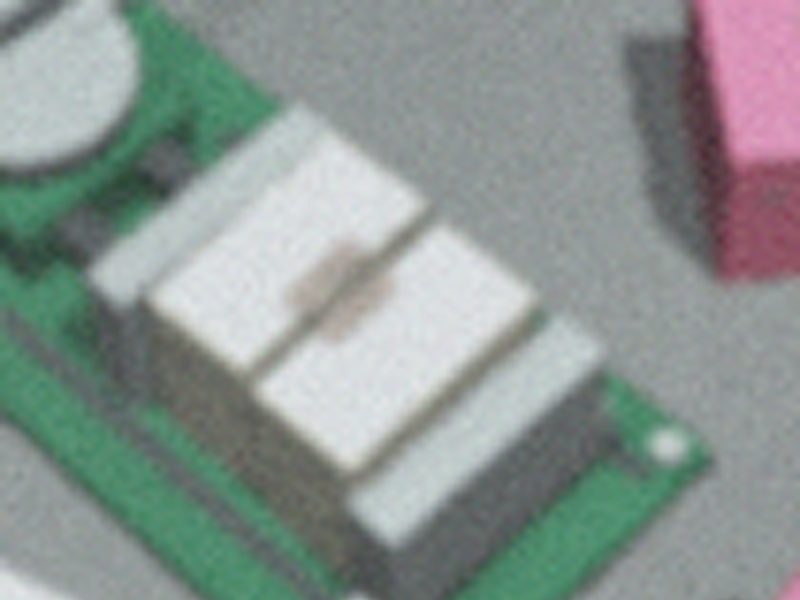

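```bash
python3 - <<'E'
from h import *
s=cam("scene")
f=lambda u,v:(230+u*.13125-.4,195+v*.13125-.4)
for n,u,v,z in[("jaw lo",126,305,83),("jaw hi",326,126,83),("jaw back hi",299,101,83),("jaw back lo",90,276,83),("hb lo",150,300,80),("hb hi",330,140,80),("hb L lo",247,377,80),("ha R lo",258,389,80),("hb L hi",426,208,80),("ha R hi",439,222,80),("haLlo",355,473,80),("haLhi",538,300,80),("stop lo",348,503,82),("stop hi",562,313,82),("stop back lo",392,547,82),("stop bk hi",607,350,82)]:
    print(n,pix2world(s,[f(u,v)],z)[0].round(1))
E
```

```text
jaw lo [654.9 -24.8  83. ]
jaw hi [558.1 -30.4  83. ]
jaw back hi [557.2 -44.8  83. ]
jaw back lo [655.6 -41.8  83. ]
hb lo [646.9 -22.2  80. ]
hb hi [559.8 -26.8  80. ]
hb L lo [644.8  22.3  80. ]
ha R lo [645.4  28.2  80. ]
hb L hi [556.9  16.6  80. ]
ha R hi [557.9  23.8  80. ]
haLlo [645.1  72.7  80. ]
haLhi [557.2  69.   80. ]
stop lo [654.9  79.7  82. ]
stop hi [556.4  78.9  82. ]
stop back lo [656.2 100.6  82. ]
stop bk hi [556.5  99.2  82. ]
```

Request:
play_rows([
  [0.33,[-0.09,0.6,0],[0,0,-2.5]],
  [0.33,[-0.16,1.22,0],[0,0,-5.4]],
  [0.33,[-0.21,1.85,0],[0,0,-8.2]],
  [0.33,[-0.23,2.47,0],[0,0,-11.1]],
  [0.33,[-0.21,3.1,0],[0,0,-14]],
])

```text
t: 10.05
ee_pos: [481.6, -127.5, 84.3]
ee_rot: [-0.49, 0.514, 0.487, 0.509]
wrist_force: [-0.3, -4.2, -1.4]
opening: 28.3
```

```bash
python3 plan.py .07 .09 .11 .13 .15 .17 .19 .21
```

```text
t 10.05 ang 0.052 rad 125.1 z 84.3 yawth 0.046 Ft -4.21 Fr 0.10 Fz -1.36 op 28.3
0.07 [0.02 0.23] turn -1.4
0.09 [0.04 0.48] turn -2.5
0.11 [0.07 0.72] turn -3.7
0.13 [0.1  0.97] turn -4.8
0.15 [0.13 1.22] turn -6.0
0.17 [0.17 1.47] turn -7.1
0.19 [0.22 1.71] turn -8.3
0.21 [0.27 1.96] turn -9.4
```

Request:
play_rows([
  [0.33,[0.02,0.23,0],[0,0,-1.4]],
  [0.33,[0.04,0.48,0],[0,0,-2.5]],
  [0.33,[0.07,0.72,0],[0,0,-3.7]],
  [0.33,[0.1,0.97,0],[0,0,-4.8]],
  [0.33,[0.13,1.22,0],[0,0,-6]],
])

```text
t: 10.55
ee_pos: [482.9, -115.3, 84.3]
ee_rot: [-0.462, 0.539, 0.459, 0.534]
wrist_force: [0.1, -4.4, -0.6]
opening: 27.8
```

```bash
python3 plan.py .16 .18 .2 .22 .24 .26 .28 .3
python3 - <<'E'
from h import *
s=cam("scene");cv2.imwrite("pics/s8.png",cv2.convertScaleAbs(cv2.resize(s["color"][195:275,230:335],(800,610),interpolation=cv2.INTER_CUBIC)[:600],alpha=1.4))
E
```

```text
t 10.55 ang 0.150 rad 125.0 z 84.3 yawth 0.152 Ft -4.30 Fr -0.73 Fz -0.57 op 27.8
0.16 [0.02 0.12] turn -0.5
0.18 [0.06 0.37] turn -1.6
0.2 [0.11 0.61] turn -2.8
0.22 [0.16 0.86] turn -3.9
0.24 [0.22 1.1 ] turn -5.0
0.26 [0.28 1.34] turn -6.2
0.28 [0.35 1.58] turn -7.3
0.3 [0.42 1.82] turn -8.5
```

View pics/s8.png

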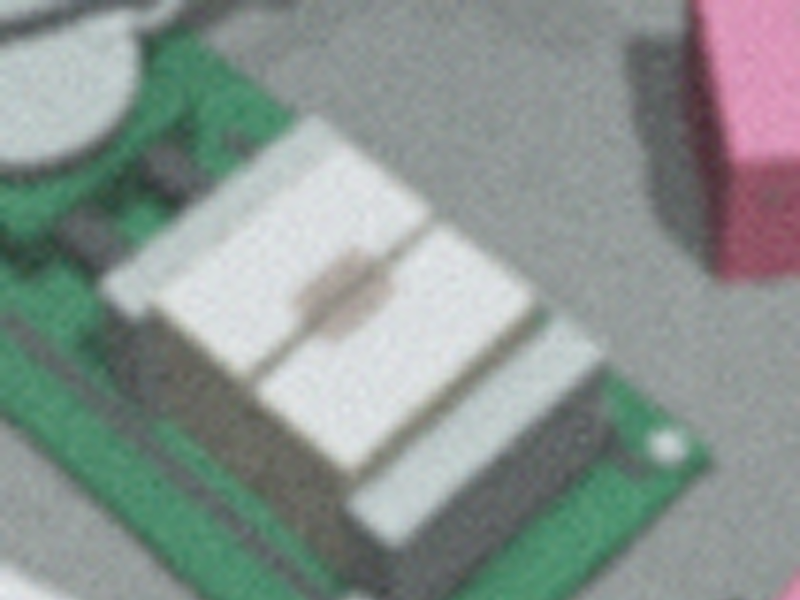

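Request:
play_rows([
  [0.33,[0.06,0.37,0],[0,0,-1.6]],
  [0.33,[0.11,0.61,0],[0,0,-2.8]],
  [0.33,[0.16,0.86,0],[0,0,-3.9]],
  [0.33,[0.22,1.1,0],[0,0,-5]],
  [0.33,[0.28,1.34,0],[0,0,-6.2]],
])

```text
t: 11.1
ee_pos: [485.7, -101.4, 84.3]
ee_rot: [-0.431, 0.564, 0.429, 0.558]
wrist_force: [-1.0, -5.4, -0.7]
opening: 28.1
```

```bash
python3 plan.py .28 .3 .32 .34 .36
```

```text
t 11.10 ang 0.263 rad 125.1 z 84.3 yawth 0.263 Ft -5.51 Fr -0.41 Fz -0.66 op 28.1
0.28 [0.07 0.2 ] turn -1.0
0.3 [0.14 0.44] turn -2.1
0.32 [0.22 0.67] turn -3.3
0.34 [0.3  0.91] turn -4.4
0.36 [0.38 1.14] turn -5.6
```

Request:
play_rows([
  [0.33,[0.04,0.1,0],[0,0,-0.5]],
  [0.33,[0.07,0.2,0],[0,0,-1]],
])

```text
t: 11.3
ee_pos: [486.4, -99.3, 84.3]
ee_rot: [-0.426, 0.568, 0.424, 0.562]
wrist_force: [-1.6, -4.9, -0.2]
opening: 27.9
```

```bash
python3 plan.py .28 .3 .32 .34 .36
```

```text
t 11.30 ang 0.281 rad 125.0 z 84.3 yawth 0.281 Ft -5.12 Fr 0.19 Fz -0.23 op 27.9
0.28 [-0.   -0.01] turn 0.0
0.3 [0.07 0.22] turn -1.1
0.32 [0.15 0.46] turn -2.2
0.34 [0.23 0.7 ] turn -3.4
0.36 [0.31 0.93] turn -4.5
```

```bash
cat > prof.py <<'E'
from h import *
import pickle
ys=np.arange(-60,110,1.5)
def prof(c,x0,x1):
    g=cv2.cvtColor(c["color"],cv2.COLOR_BGR2GRAY).astype(np.float32); out=0
    xs=np.arange(x0,x1,3.)
    for x in xs:
        p=w2pix(c,[[x-.0114*(y+25),y,80] for y in ys]).astype(np.float32)
        out=out+cv2.remap(g,p[:,:1],p[:,1:],cv2.INTER_LINEAR)[:,0]
    return out/len(xs)
A=pickle.load(open("scene.pkl","rb"));S=cam("scene")
a,b=prof(A,575,640),prof(S,575,640)
A=pickle.load(open("top.pkl","rb"));S=cam("top")
c,d=prof(A,615,640),prof(S,615,640)
for r in zip(ys,a,b,c,d): print("%.1f: %d %d | %d %d"%r,end="; ")
E
python3 prof.py
```

```text
-60.0: 134 63 | 141 56; -58.5: 134 64 | 139 55; -57.0: 133 65 | 139 55; -55.5: 131 67 | 140 54; -54.0: 127 69 | 140 53; -52.5: 118 70 | 140 51; -51.0: 107 71 | 131 46; -49.5: 94 72 | 115 43; -48.0: 82 72 | 82 42; -46.5: 74 72 | 58 42; -45.0: 70 73 | 45 42; -43.5: 69 73 | 47 42; -42.0: 69 76 | 51 41; -40.5: 68 83 | 51 40; -39.0: 69 93 | 52 39; -37.5: 69 106 | 52 39; -36.0: 69 118 | 53 66; -34.5: 69 128 | 53 95; -33.0: 70 135 | 53 125; -31.5: 75 138 | 53 137; -30.0: 84 139 | 53 138; -28.5: 98 138 | 53 138; -27.0: 114 138 | 53 137; -25.5: 129 137 | 51 136; -24.0: 140 139 | 51 136; -22.5: 147 141 | 53 136; -21.0: 151 145 | 81 136; -19.5: 152 149 | 110 132; -18.0: 152 153 | 141 119; -16.5: 151 156 | 151 106; -15.0: 152 157 | 153 97; -13.5: 152 157 | 151 125; -12.0: 151 156 | 150 143; -10.5: 151 156 | 150 147; -9.0: 151 156 | 150 147; -7.5: 152 157 | 150 146; -6.0: 151 157 | 150 146; -4.5: 151 156 | 150 146; -3.0: 151 157 | 150 146; -1.5: 151 157 | 150 146; 0.0: 151 157 | 150 145; 1.5: 150 157 | 150 145; 3.0: 149 157 | 150 146; 4.5: 147 157 | 150 146; 6.0: 144 157 | 150 146; 7.5: 141 156 |
[... 970 characters left out ...]
0 146; 67.5: 137 144 | 150 146; 69.0: 125 132 | 151 147; 70.5: 111 117 | 151 143; 72.0: 98 103 | 149 137; 73.5: 90 95 | 141 125; 75.0: 91 94 | 119 109; 76.5: 98 101 | 89 90; 78.0: 108 112 | 82 82; 79.5: 119 123 | 91 89; 81.0: 127 131 | 124 121; 82.5: 132 137 | 136 132; 84.0: 135 140 | 141 137; 85.5: 135 140 | 141 137; 87.0: 136 141 | 142 138; 88.5: 137 141 | 143 139; 90.0: 137 142 | 144 139; 91.5: 137 142 | 144 140; 93.0: 137 142 | 145 141; 94.5: 135 140 | 146 141; 96.0: 130 134 | 146 142; 97.5: 120 124 | 140 136; 99.0: 106 110 | 129 126; 100.5: 91 94 | 109 105; 102.0: 78 81 | 92 89; 103.5: 70 73 | 80 77; 105.0: 68 71 | 78 76; 106.5: 68 70 | 78 76; 108.0: 68 70 | 79 76; 109.5: 68 70 | 79 77;
```

Numeric profiles show the jaw 33.5 mm in, half_b touching half_a, and about 1.5–3 mm left at the stop, which is 10–19 mm at the knob.

Request:
play_rows([
  [0.33,[0.04,0.11,0],[0,0,-0.5]],
  [0.33,[0.07,0.22,0],[0,0,-1]],
  [0.33,[0.11,0.34,0],[0,0,-1.6]],
])

```text
t: 11.7
ee_pos: [487.5, -95.8, 84.3]
ee_rot: [-0.418, 0.574, 0.416, 0.568]
wrist_force: [-2.0, -4.5, 0.5]
opening: 28.0
```

```bash
python3 plan.py .32 .34 .36; python3 prof.py | tr ';' '\n' | awk '{y=$1+0; if((y>=69&&y<=81)||(y>=-39&&y<=-32))print}' | paste -sd' '
```

```text
t 11.70 ang 0.311 rad 125.0 z 84.3 yawth 0.309 Ft -4.91 Fr 0.57 Fz 0.52 op 28.0
0.32 [0.04 0.11] turn -0.6
0.34 [0.12 0.35] turn -1.8
0.36 [0.2  0.58] turn -2.9
 -39.0: 69 87 | 52 40  -37.5: 69 99 | 52 42  -36.0: 69 113 | 53 65  -34.5: 69 124 | 53 91  -33.0: 70 133 | 53 119  69.0: 125 133 | 151 146  70.5: 111 118 | 151 141  72.0: 98 104 | 149 136  73.5: 90 95 | 141 126  75.0: 91 95 | 119 115  76.5: 98 101 | 89 102  78.0: 108 112 | 82 87  79.5: 119 123 | 91 89  81.0: 127 131 | 124 120
```

Request:
play_rows([
  [0.33,[0.04,0.11,0],[0,0,-0.6]],
  [0.33,[0.08,0.23,0],[0,0,-1.2]],
])

```text
t: 12.0
ee_pos: [488.3, -93.4, 84.3]
ee_rot: [-0.412, 0.578, 0.41, 0.573]
wrist_force: [-1.9, -2.8, 0.5]
opening: 28.3
```

```bash
python3 plan.py .34 .35 .36 .37; python3 prof.py | tr ';' '\n' | awk '{y=$1+0; if((y>=72&&y<=81)||(y>=-39&&y<=-32))print}' | paste -sd' '
```

```text
t 12.00 ang 0.331 rad 125.0 z 84.3 yawth 0.331 Ft -3.26 Fr 0.88 Fz 0.48 op 28.3
0.34 [0.03 0.1 ] turn -0.5
0.35 [0.07 0.22] turn -1.1
0.36 [0.12 0.34] turn -1.7
0.37 [0.16 0.46] turn -2.3
 -39.0: 69 86 | 52 41  -37.5: 69 97 | 52 40  -36.0: 69 109 | 53 52  -34.5: 69 122 | 53 69  -33.0: 70 131 | 53 97  72.0: 98 105 | 149 141  73.5: 90 97 | 141 137  75.0: 91 96 | 119 127  76.5: 98 102 | 89 110  78.0: 108 112 | 82 90  79.5: 119 123 | 91 89  81.0: 127 132 | 124 120
```

Request:
play_rows([
  [0.33,[0.03,0.1,0],[0,0,-0.5]],
  [0.33,[0.07,0.2,0],[0,0,-1.1]],
])

```text
t: 12.3
ee_pos: [489.1, -91.2, 84.3]
ee_rot: [-0.406, 0.582, 0.405, 0.577]
wrist_force: [-0.8, -3.7, -0.7]
opening: 28.0
```

Request:
play_rows([
  [0.33,[0.04,0.12,0],[0,0,-0.5]],
])

```text
t: 12.4
ee_pos: [489.5, -89.9, 84.3]
ee_rot: [-0.403, 0.584, 0.402, 0.578]
wrist_force: [-1.3, -5.0, 0.9]
opening: 28.4
```

```bash
python3 plan.py .35 .36 .37 .38 .39 .4; python3 prof.py | tr ';' '\n' | awk '{y=$1+0; if((y>=72&&y<=81)||(y>=-39&&y<=-32))print}' | paste -sd' '
```

```text
t 12.40 ang 0.360 rad 125.0 z 84.3 yawth 0.360 Ft -5.17 Fr -0.51 Fz 0.90 op 28.4
0.35 [-0.04 -0.12] turn 0.6
0.36 [-0. -0.] turn -0.0
0.37 [0.04 0.11] turn -0.6
0.38 [0.09 0.23] turn -1.2
0.39 [0.14 0.35] turn -1.7
0.4 [0.18 0.46] turn -2.3
 -39.0: 69 82 | 52 41  -37.5: 69 93 | 52 39  -36.0: 69 105 | 53 43  -34.5: 69 118 | 53 56  -33.0: 70 128 | 53 86  72.0: 98 113 | 149 147  73.5: 90 101 | 141 148  75.0: 91 97 | 119 137  76.5: 98 102 | 89 118  78.0: 108 112 | 82 93  79.5: 119 123 | 91 88  81.0: 127 131 | 124 119
```

Request:
play_rows([
  [0.33,[0.03,0.08,0],[0,0,-0.4]],
])

```text
t: 12.6
ee_pos: [489.8, -89.0, 84.3]
ee_rot: [-0.401, 0.586, 0.4, 0.58]
wrist_force: [-1.0, -4.7, -1.0]
opening: 28.2
```

Request:
play_rows([
  [0.33,[0.03,0.08,0],[0,0,-0.4]],
])

```text
t: 12.7
ee_pos: [490.2, -88.2, 84.3]
ee_rot: [-0.399, 0.587, 0.398, 0.581]
wrist_force: [-0.9, -4.3, -0.1]
opening: 28.1
```

Request:
play_rows([
  [0.33,[0.03,0.07,0],[0,0,-0.3]],
])

```text
t: 12.8
ee_pos: [490.4, -87.4, 84.3]
ee_rot: [-0.397, 0.588, 0.396, 0.582]
wrist_force: [-1.8, -4.4, -0.9]
opening: 28.0
```

Request:
play_rows([
  [0.33,[0.03,0.08,0],[0,0,-0.4]],
])

```text
t: 12.9
ee_pos: [490.8, -86.5, 84.3]
ee_rot: [-0.395, 0.59, 0.394, 0.584]
wrist_force: [-1.6, -4.1, -0.0]
opening: 28.2
```

Request:
play_rows([
  [0.33,[0.03,0.08,0],[0,0,-0.4]],
])

```text
t: 13.0
ee_pos: [491.1, -85.7, 84.3]
ee_rot: [-0.393, 0.591, 0.392, 0.585]
wrist_force: [-1.2, -3.6, 0.1]
opening: 28.4
```

```bash
python3 plan.py ; python3 prof.py | tr ';' '\n' | awk '{y=$1+0; if((y>=72&&y<=81)||(y>=-39&&y<=-32))print}' | paste -sd' '
```

```text
t 13.00 ang 0.396 rad 125.1 z 84.3 yawth 0.395 Ft -3.82 Fr -0.32 Fz 0.12 op 28.4
 -39.0: 69 78 | 52 41  -37.5: 69 86 | 52 39  -36.0: 69 99 | 53 39  -34.5: 69 112 | 53 48  -33.0: 70 124 | 53 79  72.0: 98 120 | 149 147  73.5: 90 107 | 141 147  75.0: 91 100 | 119 137  76.5: 98 103 | 89 121  78.0: 108 112 | 82 99  79.5: 119 123 | 91 93  81.0: 127 131 | 124 119
```

Request:
play_rows([
  [0.33,[0.03,0.08,0],[0,0,-0.4]],
])

```text
t: 13.2
ee_pos: [491.4, -84.8, 84.3]
ee_rot: [-0.391, 0.593, 0.39, 0.587]
wrist_force: [-1.9, -4.3, 0.4]
opening: 28.4
```

Request:
play_rows([
  [0.33,[0.03,0.08,0],[0,0,-0.4]],
])

```text
t: 13.3
ee_pos: [491.8, -84.0, 84.3]
ee_rot: [-0.388, 0.594, 0.387, 0.588]
wrist_force: [-2.3, -4.7, -0.1]
opening: 28.2
```

Request:
play_rows([
  [0.33,[0.03,0.07,0],[0,0,-0.4]],
])

```text
t: 13.4
ee_pos: [492.1, -83.2, 84.3]
ee_rot: [-0.386, 0.596, 0.385, 0.59]
wrist_force: [-2.0, -4.6, 0.4]
opening: 28.3
```

Request:
play_rows([
  [0.33,[0.03,0.07,0],[0,0,-0.4]],
])

```text
t: 13.5
ee_pos: [492.4, -82.5, 84.3]
ee_rot: [-0.384, 0.597, 0.383, 0.591]
wrist_force: [-1.4, -5.3, 0.1]
opening: 28.1
```

Request:
play_rows([
  [0.33,[0.03,0.07,0],[0,0,-0.4]],
])

```text
t: 13.6
ee_pos: [492.7, -81.7, 84.3]
ee_rot: [-0.382, 0.599, 0.381, 0.593]
wrist_force: [-1.5, -4.4, 0.8]
opening: 28.4
```

Request:
play_rows([
  [0.33,[0.03,0.07,0],[0,0,-0.4]],
])

```text
t: 13.7
ee_pos: [493.1, -80.9, 84.3]
ee_rot: [-0.379, 0.6, 0.378, 0.594]
wrist_force: [-1.8, -4.3, 0.0]
opening: 28.0
```

```bash
python3 plan.py ; python3 prof.py | tr ';' '\n' | awk '{y=$1+0; if((y>=72&&y<=82)||(y>=-39&&y<=-9)||(y>24&&y<40))print $1,$3,$6}' | paste -sd' '
```

```text
t 13.70 ang 0.437 rad 125.2 z 84.3 yawth 0.440 Ft -4.67 Fr -0.25 Fz 0.03 op 28.0
-39.0: 76 41 -37.5: 82 40 -36.0: 91 41 -34.5: 104 49 -33.0: 117 74 -31.5: 127 101 -30.0: 135 129 -28.5: 138 135 -27.0: 138 138 -25.5: 138 138 -24.0: 138 137 -22.5: 138 136 -21.0: 138 135 -19.5: 140 136 -18.0: 143 137 -16.5: 148 129 -15.0: 153 117 -13.5: 155 99 -12.0: 156 97 -10.5: 157 118 -9.0: 157 135 25.5: 131 135 27.0: 131 134 28.5: 132 135 30.0: 135 131 31.5: 138 121 33.0: 140 111 34.5: 143 103 36.0: 146 121 37.5: 150 133 39.0: 154 134 72.0: 124 145 73.5: 110 142 75.0: 102 134 76.5: 103 123 78.0: 112 116 79.5: 123 113 81.0: 132 124
```

Request:
play_rows([
  [0.33,[0.03,0.07,0],[0,0,-0.4]],
])

```text
t: 13.9
ee_pos: [493.4, -80.2, 84.3]
ee_rot: [-0.377, 0.601, 0.376, 0.595]
wrist_force: [-1.6, -4.3, -1.0]
opening: 28.4
```

Request:
play_rows([
  [0.33,[0.03,0.07,0],[0,0,-0.4]],
])

```text
t: 14.0
ee_pos: [493.7, -79.5, 84.3]
ee_rot: [-0.375, 0.603, 0.374, 0.597]
wrist_force: [-2.3, -4.4, -0.7]
opening: 28.2
```

Request:
play_rows([
  [0.33,[0.03,0.07,0],[0,0,-0.4]],
])

```text
t: 14.1
ee_pos: [494.0, -78.7, 84.3]
ee_rot: [-0.373, 0.604, 0.372, 0.598]
wrist_force: [-0.7, -4.6, 0.3]
opening: 28.5
```

Request:
play_rows([
  [0.33,[0.03,0.07,0],[0,0,-0.4]],
])

```text
t: 14.2
ee_pos: [494.3, -77.9, 84.3]
ee_rot: [-0.37, 0.606, 0.37, 0.6]
wrist_force: [-1.2, -4.0, 0.8]
opening: 28.2
```

Request:
play_rows([
  [0.33,[0.05,0.11,0],[0,0,-0.5]],
])

```text
t: 14.3
ee_pos: [494.8, -76.8, 84.3]
ee_rot: [-0.367, 0.607, 0.367, 0.601]
wrist_force: [-1.7, -4.1, -0.6]
opening: 28.2
```

Request:
play_rows([
  [0.33,[0.05,0.11,0],[0,0,-0.5]],
])

```text
t: 14.4
ee_pos: [495.4, -75.6, 84.3]
ee_rot: [-0.365, 0.609, 0.364, 0.603]
wrist_force: [-0.8, -4.8, -0.1]
opening: 28.1
```

Request:
play_rows([
  [0.33,[0.05,0.11,0],[0,0,-0.5]],
])

```text
t: 14.5
ee_pos: [495.9, -74.5, 84.3]
ee_rot: [-0.362, 0.611, 0.361, 0.605]
wrist_force: [-1.8, -5.6, 0.3]
opening: 28.5
```

```bash
python3 plan.py .5 .52 .54 .56 .58; python3 prof.py | tr ';' '\n' | awk '{y=$1+0; if((y>=69&&y<=84)||(y>=-39&&y<=-9)||(y>24&&y<40))print $1,$3,$6}' | paste -sd' '
python3 - <<'E'
from h import *
c=cam("top");cv2.imwrite("pics/t9.png",cv2.convertScaleAbs(cv2.resize(c["color"][145:215,230:335],(800,533),interpolation=cv2.INTER_CUBIC),alpha=1.5))
E
```

```text
t 14.50 ang 0.494 rad 125.6 z 84.3 yawth 0.498 Ft -5.77 Fr -1.03 Fz 0.29 op 28.5
0.5 [0.09 0.04] turn -0.1
0.52 [0.21 0.26] turn -1.2
0.54 [0.34 0.47] turn -2.4
0.56 [0.47 0.69] turn -3.5
0.58 [0.6 0.9] turn -4.7
-39.0: 74 40 -37.5: 78 39 -36.0: 85 38 -34.5: 95 39 -33.0: 108 43 -31.5: 121 65 -30.0: 130 96 -28.5: 135 123 -27.0: 138 141 -25.5: 139 139 -24.0: 138 138 -22.5: 138 136 -21.0: 138 135 -19.5: 139 135 -18.0: 141 136 -16.5: 145 137 -15.0: 150 136 -13.5: 153 122 -12.0: 156 109 -10.5: 157 97 -9.0: 157 119 25.5: 133 137 27.0: 131 134 28.5: 130 134 30.0: 131 133 31.5: 135 129 33.0: 138 125 34.5: 141 120 36.0: 145 125 37.5: 148 130 39.0: 152 133 69.0: 154 145 70.5: 148 145 72.0: 138 145 73.5: 125 146 75.0: 113 146 76.5: 109 145 78.0: 113 136 79.5: 123 125 81.0: 131 112 82.5: 136 120 84.0: 139 134
```

View pics/t9.png

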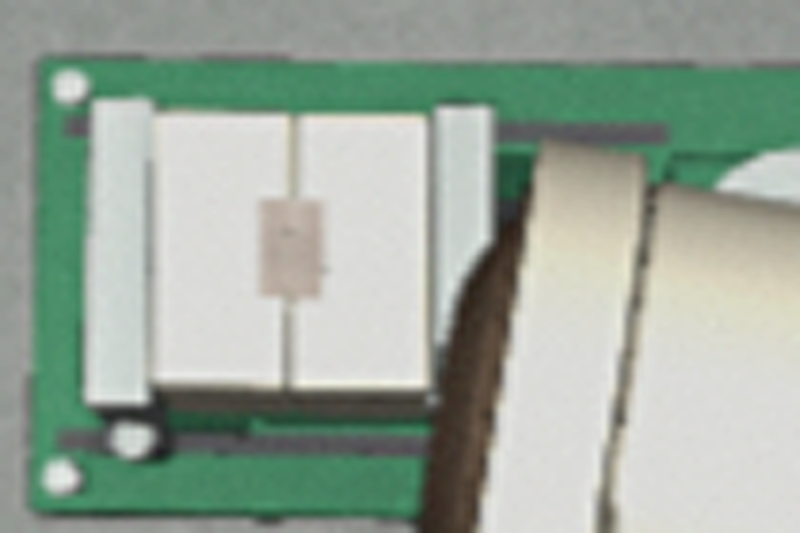

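The top view shows the seam and both outer joints closed, and the force is starting to rise, so I'll use smaller steps.

Request:
play_rows([
  [0.33,[0.04,0.06,0],[0,0,-0.3]],
])

```text
t: 14.75
ee_pos: [496.2, -73.9, 84.3]
ee_rot: [-0.36, 0.612, 0.359, 0.606]
wrist_force: [-3.9, -5.4, 1.0]
opening: 27.9
```

Request:
play_rows([
  [0.33,[0.03,0.05,0],[0,0,-0.3]],
])

```text
t: 14.85
ee_pos: [496.3, -73.7, 84.3]
ee_rot: [-0.359, 0.613, 0.358, 0.606]
wrist_force: [-2.7, -6.4, -0.2]
opening: 28.6
```

Request:
play_rows([
  [0.33,[0.04,0.06,0],[0,0,-0.3]],
])

```text
t: 14.95
ee_pos: [496.5, -73.4, 84.3]
ee_rot: [-0.357, 0.614, 0.356, 0.607]
wrist_force: [-3.4, -7.4, 1.1]
opening: 27.8
```

Tangential push is about 8.1 N, within the 7–9 N window. Hold once to see it ease.

Request:
play_rows([
  [0.33,[0.01,0.02,0],[0,0,0]],
])

```text
t: 15.05
ee_pos: [496.5, -73.4, 84.2]
ee_rot: [-0.357, 0.615, 0.355, 0.607]
wrist_force: [-2.8, -5.4, 0.2]
opening: 28.3
```

```bash
python3 plan.py
```

```text
t 15.05 ang 0.503 rad 125.6 z 84.2 yawth 0.515 Ft -6.08 Fr -0.17 Fz 0.17 op 28.3
```

It eases to about 6 N, so it's tight. Release by opening the fingers, which moves both pads off the knob, then lift.

Request:
play_rows([
  [0.5,[-0.05,-0.1,0],[0,0,0]],
  [0.5,[-0.1,-0.2,0],[0,0,0]],
  [0.5,[-0.1,-0.2,0],[0,0,0]],
])

```text
t: 15.35
ee_pos: [495.6, -75.1, 84.3]
ee_rot: [-0.357, 0.614, 0.356, 0.607]
wrist_force: [0.2, -0.3, -0.4]
opening: 42.7
```

```bash
python3 plan.py
```

```text
t 15.35 ang 0.488 rad 125.5 z 84.3 yawth 0.515 Ft -0.16 Fr -0.28 Fz -0.40 op 42.7
```

Request:
play_rows([
  [0.5,[0,0,2],[0,0,0]],
  [0.5,[0,0,5],[0,0,0]],
  [0.5,[0,0,9],[0,0,0]],
  [0.5,[-4,0,10],[0,0,0]],
  [0.5,[-8,0,10],[0,0,0]],
])

```text
t: 15.85
ee_pos: [416.0, -75.0, 186.1]
ee_rot: [-0.357, 0.613, 0.355, 0.608]
wrist_force: [-0.2, -0.1, 1.4]
opening: 42.5
```

Request:
play_rows([
  [0.5,[-4,0,0],[0,0,0]],
  [0.5,[-8,0,0],[0,0,0]],
  [0.5,[-8,0,0],[0,0,0]],
  [0.5,[-8,0,0],[0,0,0]],
])

```text
t: 16.25
ee_pos: [336.1, -74.9, 186.7]
ee_rot: [-0.358, 0.613, 0.355, 0.609]
wrist_force: [-0.6, -0.8, 1.0]
opening: 42.5
```

```bash
python3 - <<'E'
from h import *
st=state();print(st["t"],st["ee_pos"],st["wrist_force"])
c=cam("top");s=cam("scene")
a=cv2.resize(c["color"][145:240,225:365],(400,271),interpolation=cv2.INTER_CUBIC)
b=cv2.resize(s["color"][140:285,190:335],(400,400),interpolation=cv2.INTER_CUBIC)
im=np.zeros((400,800,3),np.uint8);im[:271,:400]=a;im[:,400:]=b
cv2.imwrite("pics/end.png",cv2.convertScaleAbs(im,alpha=1.5))
E
```

```text
16.25 [336.11238483 -74.91078322 186.73513726] [-0.62488357 -0.78822977  0.96977822]
```

View pics/end.png

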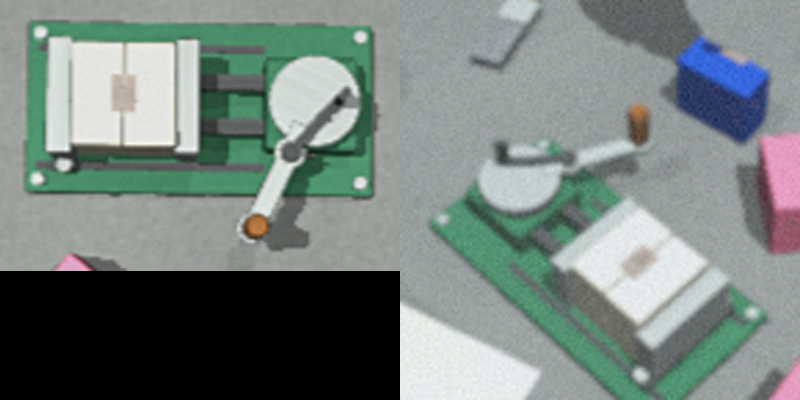

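The mould is shut between jaw and stop. The lever paddle at (345,97) is on the tighten side, the handle has stayed forward with the knob at (257,226), and the robot is clear. Handing in.

```bash
python3 -c "
from rig import order; print(order.job_done())"
```

```text
the job is handed in; nothing more can be done
None
```

I finished the job and handed it in at about 16 s of the 61 s allowed; the hand-in reports no verdict.

- **Lever:** I flipped it to the tightening side with the shut fingers. The last pictures show the paddle still on that side.
- **Free-wheel check:** I swung the handle back to its anticlockwise stop at roughly 1 N, and the jaw stayed put.
- **Winding:** It took two clockwise strokes at about 4–5 N, moving the jaw about 37 mm. I stopped when the push climbed to about 8 N, well short of the end of the stroke; it eased to about 6 N on holding.
- **Release:** I opened the fingers, which took the push off the knob, then lifted away. The handle stayed forward. The wrist force was near zero when I let go, and still within about 1 N with the arm clear.

The last pictures show the jaw, both halves and the stop all in contact. I never measured the clamping forces on the mould directly; I judged them from the push at the knob. The two cameras disagreed by a few mm on the gap at the stop, so I felt for the final closure in small steps.

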